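# Lay the ratchet-propped plan board flat

## Task

The wall drawing is done with: fold the plan board on the bench down flat on its base. Its ratchet only clicks upward, so take the steel bar at its raised edge, lift it past the top notch until the catch is thrown off, then lower it by hand all the way down and let go, without letting it fall and without disturbing the mug beside it.

Things in the scene. Friction and masses are not known exactly. Their poses are not given: they have to be found in the camera images.
- board (a joint): Tilt of the plan board in rad: 0 = flat on its base, growing as the bar rises, end stop 0.995. A ratchet on its left side keeps it from sinking below notches at about 0.25, 0.41, 0.57 and 0.73; it starts in one of the lower three. Raising takes about 3 N at the bar. From 0.90 the catch is off and stays off until the board is flat. Let go with the catch off, the board falls.
- bar (a point): Centre of the board's grip bar: round steel, 14 mm thick, parallel to the hinge, held 50 mm out from the free edge (robot's side) of the plywood board (205 x 296 x 10 mm, in the bar's plane) by two arms; 74 mm of bar is clear either side of this point. Axes turn with the board: y along the bar, x towards the hinge in the board's plane, z out of its drawing face. It can roll between the fingers.
- desk_hinge (a point): Midpoint of the hinge axis, 105 mm above the bench, on the fixed base, far side. y along the hinge, z up, x level, away from the bar (within 15 deg of straight away from the robot). At tilt t the bar is at x = -0.240 cos t + 0.013 sin t, z = 0.240 sin t + 0.013 cos t (m) from here. Base: 175 mm to the right, 215 left, 200 towards the robot. (The smaller fixed tool rest has no bar: leave it.)
- cup: White mug with a handle, 76 mm across, 85 mm high, loose on the bench to the right of the plan board, its centre 230 to 270 mm to the side of the board's middle line. Origin at the centre of its underside, z up.
Not all that is in view belongs to the job. There is more than one size of the cup; the one meant has the size given above.

How it is judged (in metres and radians):
On the way:
1. the board has been lifted past its top notch, so that the catch is thrown off (value of joint board above 0.85 rad), for 0.05 s.
At the end, for the whole second after the job is handed in: The plan board lies flat on its base (tilt under 0.05 rad) at rest, and the mug stands upright (within 0.2 rad) within 30 mm of where it was (value of joint board below 0.05 rad and velocity of joint board between -0.05 and 0.05 rad/s and distance of cup from where it was at the start of the episode below 0.03 m and angle between cup's own z axis and vertical below 0.2 rad); the robot touches nothing.
It fails at once if the board was let fall: sinking faster than 2.1 rad/s (0.5 m/s at the bar) while the bar was still 29 to 55 mm above its flat place (value of joint board between 0.12 and 0.23 rad and velocity of joint board below -2.1 rad/s).
It fails at once if the mug was knocked over or pushed more than 50 mm (angle between cup's own z axis and vertical above 0.5 rad or distance of cup from where it was at the start of the episode above 0.05 m).
It also fails if it takes over 35 s, if anything falls off the work surface, if the arm or the gripper's body presses on something with over 40 N, if the wrist force passes 120 N, or if a joint passes its speed limit or range.

## Robot

A 6-joint arm with a two-finger parallel gripper is mounted at the origin on the work surface. World frame = base frame: x ahead of the robot, y to its left, z up, the work surface at z = 0. Lengths are in m, angles in degrees, forces in N, time in s.
With the tool pointing down it reaches from about 0.25 to 0.725 m from the base axis. Payload 9.7 kg.
Tool frame: the origin (TCP) lies at the very end of the fingers, on their centre line; the grasp point (between the pads) lies 19 mm behind it; y points along the fingers, x is the direction in which the jaws open and shut, and the axes are right-handed (so a half turn about y gives the same grasp; the last joint's range is limited). The gripper opens to 85 mm and grips with 20 to 120 N. Pads are 22 mm wide; open, the fingers measure 114 mm over their backs; the gripper's body (76 mm by 85 mm) begins 54 mm behind the grasp point. The pads swing forward as they close: fully open they stand 13 mm farther back than shut.
Start: joints at [71.849, 4.979, 10.078, 95.1, 0, 90], TCP at [0.171, 0.523, 0.231] pointing down, gripper open.
Joint ranges: [-179.16, 179.16], [-48.56, 103.87], [-65.8, 70.77], [-126.05, 130.52], [-82.76, 87.17], [-180, 180]. Speed limits (degrees/s): [127.2, 127.2, 147.25, 180, 180, 180].

## Interface

Orientations are given as [roll, pitch, yaw] about the fixed x, y, z axes, in that order (R = Rz(yaw) Ry(pitch) Rx(roll)).
In Python, from workcell import bot gives the robot as it stands.
- The arm moves only by the shell command python3 -m jog 'ROWS' [FORCE]. ROWS is JSON, a list of rows, each a list of 7 numbers: the closure, from 0 (fully open) to 1 (shut), then the shift along the world's x, y, z in units of 25 mm (1.0 is 25 mm), then the turn, a rotation vector about the world's x, y, z in units of 5 degrees (1.0 is 5 degrees). A call has 1 to 5 rows; each row is the pose to reach, as a shift and turn from the pose commanded when the call began; what a row does not reach only later rows make up. A row lasts 1/10 s, in which the tool goes at most 50 mm and 8.59 degrees, less where a joint would pass 70% of its speed; a pose out of reach is approached as far as the arm can. A call with a gripper value outside its range is refused whole. The fingers move at their own pace and stop on an object; FORCE is the grip in N (left out, the last holds). Time passes only in rows, so rows that repeat a pose let the fingers close. It gives the time, the measured TCP pose, the force and the opening at its end, in the units of the state.
- bot.get_obs(): the state, without advancing time (a new reading comes with each control period).
- bot.camera(name): name is "side" or "top" or "wrist"; returns (picture, depth): 400x640x3 uint8, red, green, blue; 400x640 float32, m along the optical axis (not along the pixel's ray), 0 where there is no reading.
- bot.camera_model(name): a dict with "fx", "fy", "cx", "cy" (pixels), "rvec" (rotation vector, rad) and "tvec" (3), from world to camera coordinates, as OpenCV has them; the wrist camera has in their place "tool_from_camera" (4x4, takes a point from camera to tool coordinates, whose origin is the TCP and whose axes are the tool frame's). Camera axes: x right, y down, z forward; pixel columns grow to the right and rows downward; lengths in m; the calibration is good to about 2 mm. A picture is of the moment at which its call begins: read the wrist's pose just before it. camera_model takes no time and is no camera call.
- bot.job_done(): hands the job in, once; it reports no verdict.
Trained networks look in the newest picture that a camera, given by its name, has taken for a name from the list of things; names that differ only in an ending like _2 or _b are one class to them, and where a whole thing is asked for, a point or a joint stands for the part that bears it (a point fixed in the world has none). Each returns a list of dicts, best first, with "conf" (0 to 1); they miss things now and then, are a little off and sometimes report something else, mostly with a low value. They report only what shows in the picture. A call takes as long as a camera call. They do not tell look-alikes from the thing itself.
- bot.regions_of(camera, label): "pixels" (400x640 bool, what is visible of it) and "point" ([row, column] in pixels, amid what is visible of it).
The state is a dict: "time": time; "q": joint angles; "qd": joint speeds; "joint_efforts": joint torques, N m; "ee_pos": TCP position; "tcp_rot": TCP orientation; "wrist_force": force on the tool from outside, world axes, zero at the start; "torque": the same for the moment, N m; "opening": finger opening in m.
Only numpy, scipy, OpenCV 4.12 (cv2) and the standard library are available. Lean on these libraries where they do the work, as an engineer would, in place of code of your own. Each camera call takes 0.05 s, during which the arm holds its last target. There are 200 camera calls.

## Working session

There is one attempt and no reset: what is moved stays moved. The work goes in short steps, Python scripts to look and compute and a shell command to move; the robot and the scene stay as the last step left them, time stands still between calls to the robot, and variables do not carry over. Pictures are saved under pics/ and viewed, about 8 in all and at most 12, crops included, and the job is handed in when it is done.

```bash
mkdir -p pics; ls
cat > h.py <<'E'
import numpy as np, cv2
from scipy.spatial.transform import Rotation as R
from workcell import bot
def world(cam,px,d,obs=None):
    m=bot.camera_model(cam); px=np.atleast_2d(px).astype(float) # row,col
    p=np.c_[(px[:,1]-m['cx'])/m['fx']*d,(px[:,0]-m['cy'])/m['fy']*d,d*np.ones(len(px))]
    if 'rvec' in m:
        Rm=cv2.Rodrigues(np.array(m['rvec'],float))[0]; return (p-np.ravel(m['tvec']))@Rm
    T=np.array(m['tool_from_camera']); p=p@T[:3,:3].T+T[:3,3]
    return p@R.from_euler('xyz',obs['tcp_rot'],degrees=True).as_matrix().T+obs['ee_pos']
def mask_world(cam,mask,depth,obs=None):
    rc=np.argwhere(mask&(depth>0)); return world(cam,rc,depth[mask&(depth>0)],obs)
E
python3 - <<'E'
from h import *
o=bot.get_obs(); print({k:np.round(v,3) for k,v in o.items()})
for c in ['side','top']:
    im,d=bot.camera(c); cv2.imwrite(f'pics/{c}1.png',im[...,::-1]); np.savez(f'{c}1.npz',im=im,d=d)
    for l in ['board','bar','cup']:
        for r in bot.regions_of(c,l):
            P=mask_world(c,r['pixels'],d)
            print(c,l,round(r['conf'],2),r['point'],len(P),*(np.round(np.percentile(P,q,axis=0),3) for q in (3,50,97)) if len(P) else '')
E
```

```text
pics
{'time': np.float64(0.0), 'q': array([ 7.1848e+01,  5.0100e+00,  1.0033e+01,  9.5099e+01, -1.0000e-03,
        9.0000e+01]), 'qd': array([ 0.089, -0.003,  0.063,  0.077,  0.059,  0.047]), 'joint_efforts': array([-1.0000e-03, -5.2039e+01,  4.6480e+01,  1.7000e-02, -0.0000e+00,
        0.0000e+00]), 'ee_pos': array([0.171, 0.522, 0.231]), 'tcp_rot': array([-9.0001e+01,  7.6000e-02,  7.1848e+01]), 'wrist_force': array([ 0.485,  0.442, -0.393]), 'torque': array([-0.001, -0.003, -0.014]), 'opening': np.float64(0.086)}
side board 0.9 [141.5, 373.2] 4994 [ 0.571 -0.223  0.117] [ 0.688 -0.09   0.18 ] [0.793 0.093 0.253]
side bar 0.93 [142.5, 372.3] 5241 [ 0.571 -0.223  0.048] [ 0.692 -0.086  0.177] [0.796 0.095 0.253]
side cup 0.94 [277.6, 339.4] 924 [ 0.395 -0.253  0.002] [ 0.439 -0.221  0.035] [ 0.468 -0.199  0.065]
side cup 0.89 [323.7, 288.7] 3084 [ 0.209 -0.305  0.005] [ 0.285 -0.245  0.061] [ 0.332 -0.213  0.111]
side cup 0.73 [262.1, 403.9] 1649 [ 0.523 -0.342  0.002] [ 0.568 -0.309  0.048] [ 0.625 -0.271  0.086]
top board 0.55 [117.6, 319.7] 14405 [ 0.577 -0.218  0.118] [ 0.691 -0.071  0.179] [0.794 0.091 0.252]
top bar 0.84 [116.8, 316.8] 14641 [ 0.577 -0.218  0.111] [ 0.69  -0.071  0.178] [0.795 0.092 0.252]
top cup 0.95 [202.0, 428.4] 1515 [ 0.527 -0.342  0.003] [ 0.567 -0.32   0.038] [ 0.615 -0.27   0.086]
top cup 0.82 [334.9, 402.7] 3207 [ 0.211 -0.304  0.   ] [ 0.277 -0.263  0.049] [ 0.338 -0.212  0.11 ]
top cup 0.6 [252.4, 387.1] 787 [ 0.4   -0.253  0.002] [ 0.441 -0.231  0.018] [ 0.469 -0.2    0.065]
top cup 0.19 [135.2, 311.8] 21216 [ 0.573 -0.226  0.01 ] [ 0.662 -0.065  0.146] [0.793 0.114 0.251]
```

```bash
python3 -c "
import cv2,numpy as np
a=cv2.imread('pics/side1.png');b=cv2.imread('pics/top1.png')
cv2.imwrite('pics/both.png',cv2.resize(np.vstack([a[:,60:580],b[:,60:580]]),None,fx=.75,fy=.75))"
```

```text
(no output)
```

View pics/top1.png

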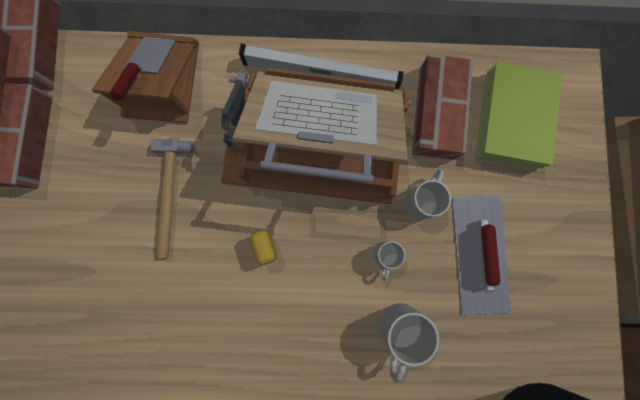

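View pics/side1.png

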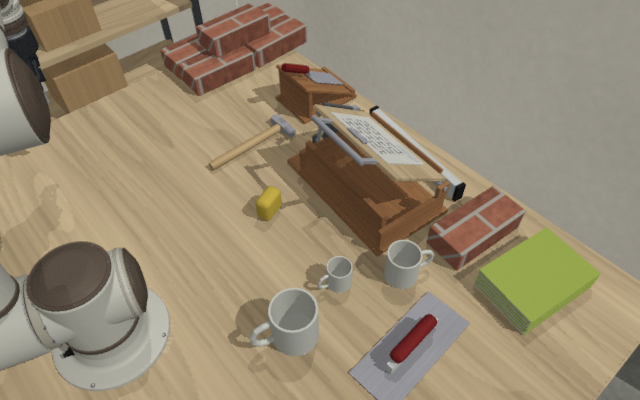

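The top view shows the bar from about (row 164, col 262) to (174, 372), and the 85 mm mug at (200, 430). The larger and smaller mugs and the tool rest at top left are decoys. Next I'll measure the bar, the board plane and the mug.

Run:
```python
from h import *
z=np.load('top1.npz'); d=z['d']
P=[]
for c in range(272,362,6):
    r0=164+(c-262)*10/110
    col=[(world('top',[r,c],d[r,c])[0],r) for r in range(int(r0)-7,int(r0)+10)]
    if c%30==2: print(c,[(r,np.round(p,3).tolist()) for p,r in col])
    best=max(col,key=lambda t:t[0][2]); 
for r,c in [(100,270),(100,370),(140,300),(95,320),(145,390),(120,260)]: P.append(world('top',[r,c],d[r,c])[0])
# board plane from face region
rr,cc=np.mgrid[92:142:3,275:370:3]; W=np.array([world('top',[r,c],d[r,c])[0] for r,c in zip(rr.ravel(),cc.ravel())])
c0=np.median(W,0); 
n=np.linalg.svd(W-W.mean(0))[2][2]; n*=np.sign(n[2]); print('plane',W.mean(0),n,'tilt',np.arccos(n[2]),'resid',np.std((W-W.mean(0))@n), 'yaw of downhill',np.degrees(np.arctan2(-n[1],-n[0])))
```

```text
272 [(157, [0.601, 0.002, 0.239]), (158, [0.6, 0.002, 0.238]), (159, [0.599, 0.002, 0.234]), (160, [0.647, 0.03, 0.015]), (161, [0.645, 0.031, 0.012]), (162, [0.59, -0.0, 0.252]), (163, [0.589, -0.0, 0.252]), (164, [0.587, -0.0, 0.252]), (165, [0.585, -0.0, 0.252]), (166, [0.584, -0.0, 0.251]), (167, [0.582, -0.0, 0.252]), (168, [0.581, -0.0, 0.25]), (169, [0.58, -0.0, 0.249]), (170, [0.579, 0.0, 0.247]), (171, [0.603, 0.017, 0.112]), (172, [0.604, 0.019, 0.099]), (173, [0.603, 0.02, 0.089])]
302 [(160, [0.65, -0.037, 0.012]), (161, [0.647, -0.037, 0.012]), (162, [0.645, -0.037, 0.012]), (163, [0.643, -0.037, 0.013]), (164, [0.641, -0.037, 0.011]), (165, [0.638, -0.037, 0.011]), (166, [0.585, -0.047, 0.251]), (167, [0.584, -0.047, 0.252]), (168, [0.582, -0.048, 0.254]), (169, [0.58, -0.048, 0.252]), (170, [0.579, -0.048, 0.253]), (171, [0.577, -0.048, 0.251]), (172, [0.576, -0.048, 0.251]), (173, [0.574, -0.048, 0.251]), (174, [0.599, -0.042, 0.113]), (175, [0.597, -0.042, 0.112]), (176, [0.597, -0.041, 0.098])]
332 [(163, [0.645, -0.104, 0.012]), (164, [0.642, -0.104, 0.012]), (165, [0.64, -0.104, 0.015]), (166, [0.638, -0.105, 0.011]), (167, [0.635, -0.104, 0.013]), (168, [0.634, -0.105, 0.01]), (169, [0.631, -0.105, 0.011]), (170, [0.58, -0.095, 0.252]), (171, [0.578, -0.095, 0.253]), (172, [0.577, -0.095, 0.252]), (173, [0.575, -0.095, 0.252]), (174, [0.574, -0.095, 0.252]), (175, [0.572, -0.095, 0.251]), (176, [0.571, -0.095, 0.251]), (177, [0.569, -0.095, 0.25]), (178, [0.592, -0.101, 0.112]), (179, [0.592, -0.101, 0.105])]
plane [ 0.69365043 -0.07720285  0.18308335] [ 0.84598825 -0.00482803  0.53317967] tilt 1.0084417218362582 resid 0.021792223769181347 yaw of downhill 179.67301818204655
```

Run:
```python
from h import *
z=np.load('top1.npz'); d=z['d']
rr,cc=np.mgrid[150:190,235:390]; m=d[150:190,235:390]>0
W=world('top',np.c_[rr[m],cc[m]],d[150:190,235:390][m])
s=(abs(W[:,2]-.249)<.006)&(abs(W[:,0]-(.583+.09*W[:,1]))<.012); B=W[s]
k=np.polyfit(B[:,1],B[:,0],1); print('n',len(B),'x=',k,'y range',np.percentile(B[:,1],[0,1,50,99,100]),'ztop',np.percentile(B[:,2],[50,90]))
# arms: extent
for y in np.arange(-.17,.07,.01):
    q=W[(abs(W[:,1]-y)<.005)&(W[:,2]>.2)]; print(round(y,2),len(q),np.round([q[:,0].min(),q[:,0].max()],3) if len(q) else '')
zs=np.load('side1.npz')
for c in ['top']:
    for r in bot.regions_of(c,'cup'):
        q=r['point']
        if abs(q[1]-428)<12:
            C=mask_world(c,r['pixels'],d); C=C[C[:,2]>.08]; print('cup',cv2.minEnclosingCircle(C[:,:2].astype(np.float32)),C.mean(0))
```

```text
n 997 x= [0.09907267 0.5846269 ] y range [-0.15842974 -0.15654948 -0.06974836  0.01709507  0.01917367] ztop [0.25159405 0.25343675]
-0.17 55 [0.608 0.625]
-0.16 97 [0.563 0.624]
-0.15 201 [0.563 0.623]
-0.14 99 [0.565 0.623]
-0.13 94 [0.566 0.622]
-0.12 90 [0.566 0.622]
-0.11 81 [0.567 0.621]
-0.1 79 [0.568 0.621]
-0.09 80 [0.57  0.621]
-0.08 68 [0.571 0.621]
-0.07 65 [0.571 0.621]
-0.06 65 [0.572 0.621]
-0.05 54 [0.573 0.621]
-0.04 55 [0.574 0.587]
-0.03 59 [0.576 0.589]
-0.02 51 [0.577 0.59 ]
-0.01 55 [0.577 0.591]
0.0 91 [0.579 0.615]
0.01 114 [0.58  0.615]
0.02 23 [0.581 0.592]
0.03 0 
0.04 0 
0.05 0 
0.06 0 
cup ((0.5612565875053406, -0.30762791633605957), 0.03835870698094368) [ 0.56139348 -0.30800366  0.08456976]
```

```bash
cat >> h.py <<'E'
YAW=-5.66; BAR0=np.array([.5777,-.0697,.2455]); xh=np.array([np.cos(np.radians(YAW)),np.sin(np.radians(YAW)),0])
HINGE=BAR0-xh*(-.240*np.cos(.57)+.013*np.sin(.57)); HINGE[2]=.105
def bar(t): return HINGE+xh*(-.240*np.cos(t)+.013*np.sin(t))+np.array([0,0,.240*np.sin(t)+.013*np.cos(t)])
def tool(tilt): return R.from_euler('z',YAW,degrees=True)*R.from_euler('y',-tilt,degrees=True)*R.from_euler('x',-90,degrees=True)
def plan(p,tilt,back=0.):
    o=bot.get_obs(); T=tool(tilt); tcp=p+T.as_matrix()[:,1]*(.019-back)
    dr=(T*R.from_euler('xyz',o['tcp_rot'],degrees=True).inv()).as_rotvec(degrees=True)
    print('tcp',np.round(tcp,3),'shift',np.round((tcp-o['ee_pos'])/.025,2),'turn',np.round(dr/5,2))
E
python3 - <<'E'
from h import *
print(HINGE,[np.round(bar(t),3).tolist() for t in (0,.57,.95)])
plan(bar(.57),15,.1)
E
```

```text
[ 0.77179013 -0.08893593  0.105     ] [[0.533, -0.065, 0.118], [0.578, -0.07, 0.245], [0.643, -0.076, 0.308]]
tcp [ 0.557 -0.068  0.324] shift [ 15.42 -23.61   3.7 ] turn [  1.77  -2.72 -15.41]
```

```bash
python3 -m jog '[[0,1,-2,2,0,0,-1.5],[0,2.5,-4,4,0,0,-3],[0,4,-6,4,0.4,-0.6,-4.6],[0,5,-8,4,0.6,-0.9,-6],[0,6,-9.5,4,0.8,-1.2,-7.6]]' 30
python3 -c "
from h import *
plan(bar(.57),15,.1)"
```

```text
time: 0.95
ee_pos: [0.2905, 0.3334, 0.3266]
tcp_rot: [-92.3, -6.9, 33.7]
wrist_force: [0.6, 1.0, 0.6]
opening: 0.0857
tcp [ 0.557 -0.068  0.324] shift [ 10.65 -16.04  -0.12] turn [ 0.85 -1.5  -7.76]
```

```bash
python3 -m jog '[[0.3,1.2,-1.6,0,0.1,-0.3,-1.6],[0.4,2.4,-3.2,0,0.2,-0.6,-3.2],[0.4,3.6,-4.8,0,0.4,-0.8,-4.8],[0.4,4.8,-6.4,0,0.6,-1,-6],[0.4,6,-8,0,0.8,-1.3,-7]]' 
python3 -c "
from h import *
plan(bar(.57),15,.1)"
```

```text
time: 1.45
ee_pos: [0.4407, 0.133, 0.3257]
tcp_rot: [-90.3, -14.0, -1.7]
wrist_force: [1.2, 1.1, -0.5]
opening: 0.0513
tcp [ 0.557 -0.068  0.324] shift [ 4.64 -8.03 -0.08] turn [ 0.04 -0.2  -0.77]
```

```bash
python3 -m jog '[[0.4,1.2,-1.6,0,0,0,-0.3],[0.4,2.4,-3.2,0,0,0,-0.3],[0.4,3,-4.4,0,0,0,-0.3],[0.4,3,-4.4,0,0,0,-0.3],[0.4,3,-4.4,0,0,0,-0.3]]' 
python3 -c "
from h import *
plan(bar(.57),15,.1)"
```

```text
time: 1.95
ee_pos: [0.5149, 0.0242, 0.3252]
tcp_rot: [-90.3, -13.9, -3.1]
wrist_force: [-0.2, 0.1, 0.0]
opening: 0.0511
tcp [ 0.557 -0.068  0.324] shift [ 1.68 -3.67 -0.06] turn [ 0.04 -0.23 -0.5 ]
```

```bash
python3 -m jog '[[0.4,0.8,-1.8,0,0,-0.2,-0.5],[0.4,1.7,-3.6,0,0,-0.2,-0.5],[0.4,1.7,-3.6,0,0,-0.2,-0.5]]'
python3 - <<'E'
from h import *
plan(bar(.57),15,.1)
o=bot.get_obs(); im,d=bot.camera('wrist'); cv2.imwrite('pics/w1.png',im[...,::-1]); np.savez('w1.npz',d=d)
T=np.array(bot.camera_model('wrist')['tool_from_camera']); print(T.round(3))
W=world('wrist',np.argwhere(d>0),d[d>0],o)
e=(W-BAR0)@xh; s=(W[:,2]>.235)&(W[:,2]<.26)&(abs(e)<.015)&(abs(W[:,1]+.07)<.085); B=W[s]
print(len(B),np.polyfit(B[:,1]+.0697,B[:,0],1),np.percentile(B[:,1],[1,50,99]),np.percentile(B[:,2],[50,95,99]))
E
```

```text
time: 2.25
ee_pos: [0.5584, -0.0676, 0.3246]
tcp_rot: [-90.3, -14.9, -5.6]
wrist_force: [-0.0, 0.3, -0.5]
opening: 0.0511
tcp [ 0.557 -0.068  0.324] shift [-0.06  0.   -0.04] turn [ 0.05 -0.03  0.  ]
[[ 1.    -0.001 -0.001 -0.   ]
 [ 0.001 -0.281  0.96  -0.141]
 [-0.001 -0.96  -0.281  0.071]
 [ 0.     0.     0.     1.   ]]
3913 [0.10417143 0.57698571] [-0.15330198 -0.05642256  0.01388814] [0.25030939 0.25205022 0.25254366]
```

View pics/w1.png

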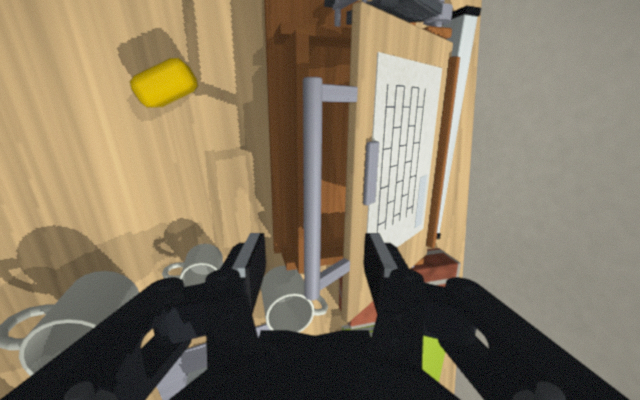

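The wrist picture shows the bar (col 312, rows 80–290) centred between the fingers, and the close-up measurement agrees within 1 mm. I'll go in and close.

```bash
python3 -m jog '[[0.4,0.3,0,-1.2,0,0,0],[0.4,0.6,-0.1,-2.5,0,0,0],[0.4,0.95,-0.1,-3.8,0,0,0],[0.4,0.95,-0.1,-3.8,0,0,0],[0.4,0.95,-0.1,-3.8,0,0,0]]' && python3 -m jog '[[1,0,0,0,0,0,0],[1,0,0,0,0,0,0],[1,0,0,0,0,0,0],[1,0,0,0,0,0,0],[1,0,0,0,0,0,0]]' 60
python3 - <<'E'
from h import *
for t in (.65,.75,.85,.93,.97): print(t,((bar(t)-bar(.57))/.025).round(2))
E
```

```text
time: 2.8
ee_pos: [0.5806, -0.0662, 0.2314]
tcp_rot: [-90.2, -14.9, -5.4]
wrist_force: [0.7, 1.1, 0.9]
opening: 0.0512
time: 3.3
ee_pos: [0.581, -0.0674, 0.2321]
tcp_rot: [-90.2, -15.0, -5.5]
wrist_force: [-6.0, 1.6, 6.0]
opening: 0.0118
0.65 [ 0.47 -0.05  0.61]
0.75 [ 1.13 -0.11  1.31]
0.85 [ 1.85 -0.18  1.94]
0.93 [ 2.47 -0.24  2.39]
0.97 [ 2.79 -0.28  2.59]
```

```bash
python3 -m jog '[[1,0.25,0,0.3,0,0,0],[1,0.47,-0.05,0.61,0,0,0],[1,0.8,-0.08,0.97,0,0,0],[1,1.13,-0.11,1.31,0,0,0],[1,1.13,-0.11,1.31,0,0,0]]'; python3 -m jog '[[1,0.35,0,0.33,0,0,0],[1,0.72,-0.07,0.63,0,0,0],[1,1.04,-0.1,0.87,0,0,0],[1,1.4,-0.13,1.1,0,0,0],[1,1.4,-0.13,1.1,0,0,0]]'
python3 - <<'E'
from h import *
im,d=bot.camera('top'); cv2.imwrite('pics/t2.png',im[...,::-1])
im,d=bot.camera('side'); cv2.imwrite('pics/s2.png',im[...,::-1])
o=bot.get_obs(); g=np.array(o['ee_pos'])-tool(15).as_matrix()[:,1]*.024
v=g-HINGE; print('grasp rel hinge',v@xh,v[2],'t',np.arctan2(v[2],-v@xh)-np.arctan2(.013,.24),'r',np.hypot(v[2],v@xh))
E
```

```text
time: 3.8
ee_pos: [0.6089, -0.0703, 0.2654]
tcp_rot: [-90.2, -14.9, -5.5]
wrist_force: [-13.7, 2.6, 9.5]
opening: 0.012
time: 4.3
ee_pos: [0.6448, -0.0739, 0.2932]
tcp_rot: [-90.2, -15.1, -5.5]
wrist_force: [-7.3, -0.1, 8.6]
opening: 0.0116
grasp rel hinge -0.13452714916827857 0.21106711604441597 t 0.9492397110401015 r 0.2502935902867895
```

View pics/s2.png

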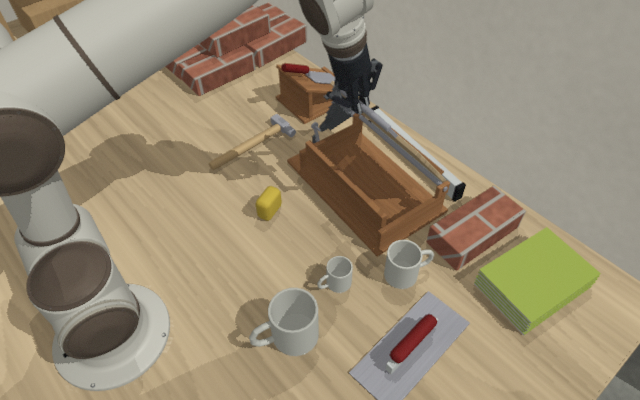

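```bash
python3 -m jog '[[1,0.12,-0.01,0.08,0,0,0],[1,0.12,-0.01,0.08,0,0,0]]'
cat >> h.py <<'E'
def est():
    o=bot.get_obs(); r=R.from_euler('xyz',o['tcp_rot'],degrees=True).as_matrix()[:,1]
    g=np.array(o['ee_pos'])-r*.014; v=g-HINGE
    t=np.arctan2(v[2],-v@xh)-np.arctan2(.013,.24); print('t',round(t,3),'r',round(np.hypot(v[2],v@xh),4),'F',np.round(o['wrist_force'],1)); return t,g
def down(ts):
    t,g=est()
    for u in ts: print(round(u,2),((bar(u)-bar(t))/.025).round(2), 'abs',((bar(u)-g)/.025).round(2))
E
python3 -c "
from h import *
down([.88,.8,.72,.64,.56])"
```

```text
time: 4.6
ee_pos: [0.6471, -0.0741, 0.2947]
tcp_rot: [-90.2, -15.0, -5.5]
wrist_force: [-7.2, -0.5, 6.4]
opening: 0.0116
t 0.951 r 0.2408 F [-7.2 -0.5  6.4]
0.88 [-0.56  0.06 -0.38] abs [-0.56 -0.04 -0.4 ]
0.8 [-1.15  0.11 -0.87] abs [-1.15  0.01 -0.88]
0.72 [-1.71  0.17 -1.39] abs [-1.71  0.07 -1.41]
0.64 [-2.22  0.22 -1.96] abs [-2.22  0.12 -1.98]
0.56 [-2.69  0.27 -2.57] abs [-2.69  0.17 -2.59]
```

```bash
python3 -m jog '[[1,-0.56,0.06,-0.38,0,0,0],[1,-1.15,0.1,-0.87,0,0,0],[1,-1.71,0.15,-1.4,0,0,0],[1,-2.22,0.2,-1.97,0,0,0],[1,-2.22,0.2,-1.97,0,0,0]]'
python3 -c "
from h import *
down([.56,.48,.4,.32,.24,.16,.08])"
```

```text
time: 5.1
ee_pos: [0.5897, -0.0683, 0.2423]
tcp_rot: [-90.2, -14.8, -5.5]
wrist_force: [-4.8, 2.8, 0.3]
opening: 0.012
t 0.625 r 0.2401 F [-4.8  2.8  0.3]
0.56 [-0.38  0.04 -0.5 ] abs [-0.39 -0.06 -0.5 ]
0.48 [-0.79  0.08 -1.15] abs [-0.81 -0.02 -1.14]
0.4 [-1.15  0.11 -1.82] abs [-1.17  0.01 -1.82]
0.32 [-1.46  0.14 -2.53] abs [-1.48  0.04 -2.52]
0.24 [-1.71  0.17 -3.25] abs [-1.73  0.07 -3.25]
0.16 [-1.91  0.19 -4.  ] abs [-1.92  0.09 -3.99]
0.08 [-2.04  0.2  -4.76] abs [-2.06  0.1  -4.75]
```

The board passed 0.73 with little force, so the catch is off. I'll keep lowering.

```bash
python3 -m jog '[[1,-0.38,0.03,-0.5,0,0,0],[1,-0.8,0.06,-1.15,0,0,0],[1,-1.16,0.09,-1.82,0,0,0],[1,-1.47,0.12,-2.53,0,0,0],[1,-1.47,0.12,-2.53,0,0,0]]'
python3 -c "
from h import *
down([.24,.16,.08,.03,.0])"
```

```text
time: 5.6
ee_pos: [0.5528, -0.0648, 0.1777]
tcp_rot: [-90.1, -14.6, -5.5]
wrist_force: [-6.3, 5.4, -0.1]
opening: 0.0117
t 0.314 r 0.2399 F [-6.3  5.4 -0.1]
0.24 [-0.23  0.02 -0.67] abs [-0.26 -0.07 -0.66]
0.16 [-0.42  0.04 -1.41] abs [-0.45 -0.05 -1.41]
0.08 [-0.55  0.05 -2.17] abs [-0.58 -0.04 -2.17]
0.03 [-0.61  0.06 -2.65] abs [-0.63 -0.03 -2.64]
0.0 [-0.63  0.06 -2.94] abs [-0.65 -0.03 -2.93]
```

```bash
python3 -m jog '[[1,-0.23,0,-0.67,0,0,0],[1,-0.43,0,-1.41,0,0,0],[1,-0.56,0,-2.1,0,0,0],[1,-0.61,0,-2.6,0,0,0],[1,-0.61,0,-2.6,0,0,0]]'
python3 -c "
from h import *
down([.0])"
```

```text
time: 6.1
ee_pos: [0.5378, -0.0636, 0.1126]
tcp_rot: [-90.0, -14.6, -5.4]
wrist_force: [-8.2, 13.6, -1.4]
opening: 0.0115
t 0.034 r 0.2398 F [-8.2 13.6 -1.4]
0.0 [-0.02  0.   -0.33] abs [-0.05 -0.08 -0.33]
```

```bash
python3 -m jog '[[1,-0.02,-0.05,-0.12,0,0,0],[1,-0.02,-0.05,-0.24,0,0,0],[1,-0.02,-0.05,-0.33,0,0,0],[1,-0.02,-0.05,-0.36,0,0,0],[1,-0.02,-0.05,-0.36,0,0,0]]'
python3 -c "
from h import *
down([.0])"
```

```text
time: 6.6
ee_pos: [0.5372, -0.0636, 0.1048]
tcp_rot: [-89.8, -14.6, -5.4]
wrist_force: [-11.9, 20.8, 0.8]
opening: 0.0115
t 0.002 r 0.2398 F [-11.9  20.8   0.8]
0.0 [-0.    0.   -0.01] abs [-0.03 -0.08 -0.01]
```

```bash
python3 -m jog '[[1,0,0.1,-0.06,0,0,0],[1,0,0.1,-0.12,0,0,0],[1,0,0.1,-0.12,0,0,0]]'
python3 -c "
from h import *
down([.0])"
```

```text
time: 6.9
ee_pos: [0.5371, -0.0634, 0.1019]
tcp_rot: [-90.1, -14.6, -5.5]
wrist_force: [-12.7, 6.5, 0.8]
opening: 0.0117
t -0.011 r 0.2398 F [-12.7   6.5   0.8]
0.0 [ 0.  -0.   0.1] abs [-0.02 -0.09  0.1 ]
```

```bash
python3 -m jog '[[1,0,0.04,-0.06,0,0,0],[1,0,0.04,-0.12,0,0,0],[1,0,0.04,-0.12,0,0,0]]'
python3 - <<'E'
from h import *
down([.0])
im,d=bot.camera('side'); cv2.imwrite('pics/s3.png',cv2.resize(im[60:260,240:500,::-1],None,fx=2.5,fy=2.5))
im,d=bot.camera('top')
for r in bot.regions_of('top','board'):
    P=mask_world('top',r['pixels'],d); e=(P-HINGE)@xh
    print(r['conf'],r['point'],len(P))
    for a in (-.17,-.14,-.1,-.06,-.03): q=P[abs(e-a)<.006]; print(a,len(q),np.percentile(q[:,2],[10,50,90]).round(4) if len(q) else '')
E
```

```text
time: 7.2
ee_pos: [0.5371, -0.0632, 0.1004]
tcp_rot: [-90.2, -14.7, -5.5]
wrist_force: [-19.1, 4.1, 11.5]
opening: 0.0114
t -0.017 r 0.2398 F [-19.1   4.1  11.5]
0.0 [ 0.01 -0.    0.16] abs [-0.03 -0.1   0.16]
0.98 [134.2, 318.6] 16523
-0.17 947 [0.1217 0.1234 0.1294]
-0.14 902 [0.1221 0.1239 0.1256]
-0.1 933 [0.1218 0.1239 0.1255]
-0.06 951 [0.1208 0.1239 0.1257]
-0.03 942 [0.121  0.124  0.1259]
```

View pics/s3.png

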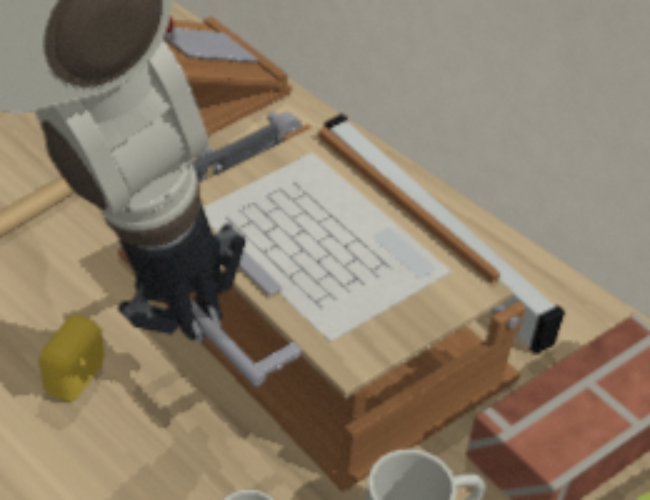

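The board face is level in depth (0.123–0.124 m front to back) and it now bears up at 11 N, so it is flat. I'll release and back out along the tool axis.

```bash
python3 -m jog '[[0.5,0,0,0.1,0,0,0],[0.45,0,0,0.1,0,0,0],[0.45,0,0,0.1,0,0,0]]'; python3 -m jog '[[0.45,-0.3,0,1.1,0,0,0],[0.45,-0.6,0,2.5,0,0,0],[0.45,-1.1,0,4,0,0,0],[0.45,-1.6,0,6,0,0,0],[0.45,-1.6,0,6,0,0,0]]'
python3 - <<'E'
from h import *
im,d=bot.camera('top'); cv2.imwrite('pics/t4.png',im[...,::-1])
for r in bot.regions_of('top','board')[:1]:
    P=mask_world('top',r['pixels'],d); e=(P-HINGE)@xh
    for a in (-.17,-.1,-.03): q=P[abs(e-a)<.006]; print(a,len(q),np.percentile(q[:,2],[10,50,90]).round(4) if len(q) else '')
for r in bot.regions_of('top','cup'):
    C=mask_world('top',r['pixels'],d); C=C[C[:,2]>.08]
    if len(C): print('cup',r['point'],cv2.minEnclosingCircle(C[:,:2].astype(np.float32)))
E
```

```text
time: 7.65
ee_pos: [0.5398, -0.0638, 0.1032]
tcp_rot: [-90.2, -15.0, -5.5]
wrist_force: [-0.5, 0.2, -0.1]
opening: 0.047
time: 8.15
ee_pos: [0.5006, -0.0639, 0.2601]
tcp_rot: [-90.3, -15.5, -5.5]
wrist_force: [1.5, 0.2, 1.8]
opening: 0.0472
-0.17 953 [0.1216 0.1233 0.1295]
-0.1 933 [0.1219 0.1239 0.1255]
-0.03 948 [0.1211 0.124  0.1258]
cup [200.4, 431.0] ((0.5617454648017883, -0.3078446388244629), 0.03809656947851181)
cup [324.8, 409.4] ((0.3465803861618042, -0.19782882928848267), 0.13364779949188232)
```

View pics/t4.png

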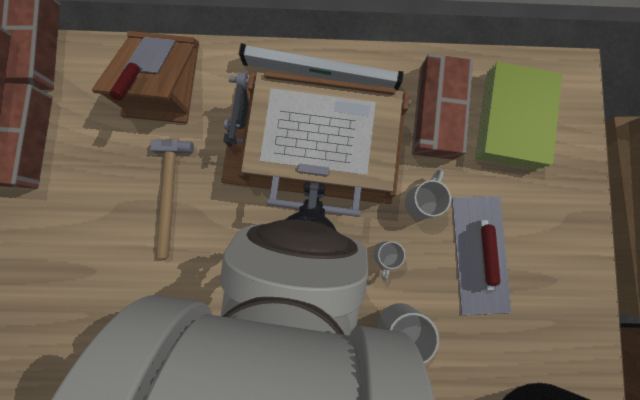

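The board is flat with its bar at (205, 312) free. The mug at (200, 431) moved less than 1 mm, and the gripper is clear. I'm handing in.

```bash
python3 -m jog '[[0.45,0,0,0,0,0,0],[0.45,0,0,0,0,0,0]]'; python3 -c "
from workcell import bot
print(bot.job_done())"
```

```text
time: 8.5
ee_pos: [0.4991, -0.0636, 0.251]
tcp_rot: [-90.2, -14.8, -5.5]
wrist_force: [-0.2, -0.7, 0.4]
opening: 0.0468
the job is handed in; nothing more can be done
None
```

The plan board is folded flat on its base and the job is handed in at 8.5 s; no verdict was reported.

- **Lift:** I gripped the bar at the 0.57 notch and raised the board to about 0.95 rad. On the way down it passed 0.73 with little force, so the catch was off.
- **Lowering:** I lowered it in steps of at most about 19 mm per 0.1 s, well under 0.5 m/s. I let go only when the board bore on its base, with about 11 N upward on the tool.
- **Last checks:** The board face measures level, 0.123–0.124 m from front to back. The mug moved less than 1 mm and still stands upright. The gripper is about 150 mm above the bar, with wrist force near zero.
- **Disagreement:** The tilt worked out from the arm's pose read -0.017 rad at the bottom, while the depth image shows the board flat. That is a bar-height error of about 4 mm, probably from calibration and arm compliance. While still gripped, side forces on the bar briefly reached about 20 N, within the limits.

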